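# Fit the keyed spacer and guide bar on the specimen trimming stand

## Task

Set up the specimen trimming stand: turn the blue spacer so that the flat of its hole (red line) matches the flat of the post, and lower it over the post until it rests fully down on the round base. Then fit the aluminium guide bar in the same way on top of the spacer, its two upright pins pointing up, also fully down, and let go of both. Do not disturb the beech block, the cutting ring and the tape roll.

Things in the scene. Friction and masses are not known exactly. Their poses are not given: they have to be found in the camera images.
- stand: Trimming stand, fixed: dark round base, 140 mm across, 12 mm thick, with an upright bright D-shaped post in its centre, 28 mm in diameter, top 66 mm above the worktop, 3 mm chamfer at the tip. The post's one flat, 8 mm from its axis, faces the stand's +x; a red line on the base runs outwards from it. Origin: on the post axis at worktop level; z up.
- spacer: Blue rounded bar, loose, lying flat: 110 (x) x 56 (y) x 26 mm (z), about 250 g. D-shaped hole through its centre, 31 mm, its flat 9.5 mm from the axis on the +x side (red line on top). Goes on (1.5 mm play, 2 mm lead-in) only with its x along the stand's x, within 0.1 rad. Origin: hole centre at the underside, 12 mm above the worktop when home. Grip across y at the middle.
- guide_bar: Aluminium rounded bar, loose, lying flat: 170 (x) x 50 (y) x 22 mm (z), about 250 g. Upright 10 mm pins at x = +70 and -70 mm reach 60 mm above its underside. Same D hole as the spacer: flat and red line on the +x side; goes on only with its x along the stand's x. Origin: hole centre at the underside, 38 mm above the worktop when home. Grip across y at the middle.
- drop_weight_rig: Tall drop-weight rig, fixed, part of the room: round base 295 mm across with two upright rods about 0.9 m high, 76 mm either side of its centre along y, and a weight between them. Keep the arm and gripper clear of it. Origin: centre of its base on the worktop.
- beech_block: Beech packing block, 48 x 105 x 24 mm, lying on the worktop: a bystander, leave it. Origin: centre of its underside.
- cutting_ring: Stainless cutting ring, 64 mm across and 20 mm tall, on the worktop: a bystander, leave it. Origin: centre of its underside.
- tape_roll: Roll of paper tape, 82 mm across and 19 mm tall, lying on the worktop: a bystander, leave it. Origin: centre of its underside.
Not all that is in view belongs to the job. What is shaped like the spacer but pink is not meant.

How it is judged:
On the way, in this order (a step that is already met when the one before it is completed fails the run):
1. the spacer is fully down on the base of the stand, keyed on the post (z of spacer in the frame of stand between 0.009 and 0.0145 m and horizontal distance between spacer and stand below 0.004 m and angle between the x axis of spacer and the x axis of stand, either way round below 0.25 rad and angle between spacer's own z axis and vertical below 0.06 rad), for 0.2 s.
2. the guide bar is fully down on the spacer, keyed on the post (all of step 1 and z of guide_bar in the frame of stand between 0.035 and 0.0405 m and horizontal distance between guide_bar and stand below 0.004 m and angle between the x axis of guide_bar and the x axis of stand, either way round below 0.25 rad and angle between guide_bar's own z axis and vertical below 0.06 rad), for 0.2 s.
At the end, for the whole second after the job is handed in: The spacer lies on the base (underside 12 mm above the worktop, -3/+2.5 mm) and the guide bar on the spacer (38 mm, -3/+2.5 mm), both within 4 mm of the post axis, turned within 0.25 rad of the stand's x, level within 0.06 rad and at rest (all of step 2 and linear speed of each of spacer, guide_bar below 0.02 m/s); the robot touches nothing.
It fails at once if the beech block was moved more than 30 mm (distance of beech_block from where it was at the start of the episode above 0.03 m).
It fails at once if the cutting ring was moved more than 30 mm (distance of cutting_ring from where it was at the start of the episode above 0.03 m).
It fails at once if the tape roll was moved more than 30 mm (distance of tape_roll from where it was at the start of the episode above 0.03 m).
It also fails if it takes over 67 s, if anything falls off the work surface, if the arm or the gripper's body presses on something with over 40 N, if the wrist force passes 120 N, or if a joint passes its speed limit or range.

## Robot

A 6-joint arm with a two-finger parallel gripper is mounted at the origin on a cart in front of the work surface, level with it; the furniture and walls round the work are solid. World frame = base frame: x ahead of the robot, y to its left, z up, the work surface at z = 0. Lengths are in m, angles in rad, forces in N, time in s.
With the tool pointing down it reaches from about 0.35 to 0.975 m from the base axis. Payload 4.9 kg.
Tool frame: the origin (TCP) lies on the front face of the gripper's body, between the roots of the fingers; the fingertips stand ctrl.tip_extent ahead of it and the grasp point (between the pads) lies 54 mm ahead of it (ctrl.tip_extent is the distance from the TCP to the fingertips, in m); z points along the fingers, y is the line along which they close (so a half turn about z gives the same grasp; the last joint's range is limited). The gripper opens to 85 mm and grips with 20 to 120 N. Pads are 22 mm wide; open, the fingers measure 114 mm over their backs; the gripper's body (76 mm by 85 mm) begins 54 mm behind the grasp point. The pads swing forward as they close: fully open they stand 13 mm farther back than shut.
Start: joints at [1.017, 0.053, 1.613, -0, 1.476, -0.119], TCP at [0.263, 0.567, 0.304] pointing down, gripper open.
Joint ranges: [-3.01, 3.01], [-1.01, 2.22], [0.06, 2.58], [-1.02, 4.17], [0.09, 2.62], [-3.14, 3.14]. Speed limits (rad/s): [2.57, 2.57, 3.14, 3.14, 3.14, 3.14].

## Interface

Orientations are given as a rotation vector (axis times angle).
In Python, from station import ctrl gives the robot as it stands.
- The arm moves only by the tool apply_moves, never from a script. Its argument "rows" is one flat list of numbers, 6 for each row, row after row: the shift along the tool's x, y, z normalised to -1 to 1, where 1 is 0.6 m, then the turn, a rotation vector about the tool's x, y, z normalised to -1 to 1, where 1 is 90 degrees. A call has 1 to 20 rows; each row is the pose to reach, as a shift and turn from the pose commanded when the call began, along the tool's axes at that moment; what a row does not reach only later rows make up. A row lasts 1/10 s, in which the tool goes at most 50 mm and 8.59 degrees, less where a joint would pass 70% of its speed; a pose out of reach is approached as far as the arm can. A call with a number of a shift or a turn outside -1 to 1 is refused whole. A call with a gripper value outside its range is refused whole. "grip" is the opening, from 0 (shut) to 1 (fully open), set as the call begins (left out, the last holds). The fingers move at their own pace and stop on an object; "grip_force" is the grip in N (left out, the last holds). Time passes only in rows, so rows that repeat a pose let the fingers close. It gives the time, the measured TCP pose, the force, the opening and the grip force at its end, in the units of the state.
- ctrl.get_obs(): the state, without advancing time (a new reading comes with each control period).
- ctrl.get_image(name): name is "scene" or "top"; returns (picture, depth): 400x640x3 uint8, blue, green, red; 400x640 float32, m along the optical axis (not along the pixel's ray), 0 where there is no reading.
- ctrl.camera_model(name): a dict with "mtx" (3x3 intrinsics, pixels), "R" (3x3) and "t" (3): a world point X has camera coordinates R X + t. Camera axes: x right, y down, z forward; pixel columns grow to the right and rows downward; lengths in m; the calibration is good to about 2 mm. A picture is of the moment at which its call begins. camera_model takes no time and is no camera call.
- ctrl.finish_job(): hands the job in; it is judged then, once.
The state is a dict: "t": time; "q": joint angles; "dq": joint speeds; "effort": joint torques, N m; "tool_pos": TCP position; "tool_rot": TCP orientation; "contact_force": force on the tool from outside, world axes, zero at the start; "wrist_torque": the same for the moment, N m; "opening": finger opening in m; "grip_force": force on a finger pad.
Only numpy, scipy, OpenCV 4.12 (cv2) and the standard library are available. Lean on these libraries where they do the work, as an engineer would, in place of code of your own. Each camera call takes 0.05 s, during which the arm holds its last target. There are 200 camera calls.

## Working session

There is one attempt and no reset: what is moved stays moved. The work goes in short steps, Python scripts to look and compute and a tool call to move; the robot and the scene stay as the last step left them, time stands still between calls to the robot, and variables do not carry over. Pictures are saved under pics/ and viewed, at most 10 in all, crops included, and the job is handed in when it is done.

Besides the shell and the picture viewer there is one more tool, called after "Request:" in YAML: its name, and indented under it one key for each argument. apply_moves: Moves the arm, as the interface text tells. Its arguments: {"type":"object","properties":{"rows":{"type":"array","items":{"type":"number"}},"grip":{"type":"number"},"grip_force":{"type":"number"}},"required":["rows"]}

```bash
mkdir -p pics; cat > h.py <<'E'
import numpy as np, cv2
from station import ctrl
from scipy.spatial.transform import Rotation as Rn
def pts(name, depth):
    m=ctrl.camera_model(name); K=np.array(m["mtx"]);R=np.array(m["R"]);t=np.array(m["t"])
    v,u=np.mgrid[:depth.shape[0],:depth.shape[1]]
    c=np.stack([(u-K[0,2])/K[0,0]*depth,(v-K[1,2])/K[1,1]*depth,depth],-1)
    return (c-t)@R
def ray(name,uv,z):
    m=ctrl.camera_model(name); K=np.array(m["mtx"]);R=np.array(m["R"]);t=np.array(m["t"])
    uv=np.atleast_2d(uv).astype(float)
    d=np.c_[(uv-K[:2,2])/K[[0,1],[0,1]],np.ones(len(uv))]@R
    o=-R.T@t
    return o+d*((z-o[2])/d[:,2])[:,None]
def cap(tag):
    for n in("scene","top"):
        im,d=ctrl.get_image(n); cv2.imwrite(f"pics/{tag}_{n}.png",im); np.save(f"pics/{tag}_{n}.npy",d)
E
python3 - <<'E'
from h import *
cap("a"); o=ctrl.get_obs(); print(o, ctrl.tip_extent)
for n in("scene","top"): print(ctrl.camera_model(n))
E
```

```text
{'t': 0.1, 'q': array([ 1.01701327e+00,  5.32976368e-02,  1.61415699e+00, -3.23225136e-05,
        1.47600588e+00, -1.19004027e-01]), 'dq': array([-1.46438266e-03, -2.93191324e-03, -2.60735292e-03, -2.34339397e-05,
       -5.75818979e-04,  1.60956406e-03]), 'effort': array([ 4.86917143e-04, -3.94897556e+01, -3.71367288e+01, -9.58169744e-05,
        3.93704104e-03,  1.90303632e-05]), 'tool_pos': array([0.26303576, 0.56647874, 0.30278144]), 'tool_rot': array([-6.77451412e-01, -3.06707898e+00,  2.78573575e-03]), 'contact_force': array([-0.74980695,  0.2376133 ,  0.51335867]), 'wrist_torque': array([ 0.00951733, -0.02491967, -0.01207031]), 'grip_force': 0.0, 'opening': 0.08551460040816203} 0.0726
{'mtx': array([[397.16980593,   0.        , 323.04556223],
       [  0.        , 397.16980593, 194.83314147],
       [  0.        ,   0.        ,   1.        ]]), 'R': array([[ 0.43625844, -0.89980599, -0.00526833],
       [-0.59674288, -0.28493045, -0.7501417 ],
       [ 0.67348089,  0.33039949, -0.66125613]]), 't': array([-0.354004  ,  0.35065723,  0.79658538])}
{'mtx': array([[381.9671483 ,   0.        , 320.4211658 ],
       [  0.        , 381.9671483 , 197.25119391],
       [  0.        ,   0.        ,   1.        ]]), 'R': array([[-0.02155091, -0.99950682,  0.02284036],
       [-0.99740403,  0.0199243 , -0.06919693],
       [ 0.06870772, -0.02427232, -0.99734152]]), 't': array([-0.12786163,  0.55616066,  1.13938217])}
```

View pics/a_top.png

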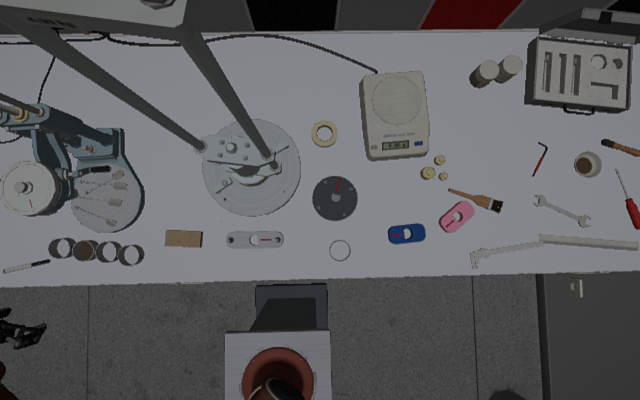

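View pics/a_scene.png

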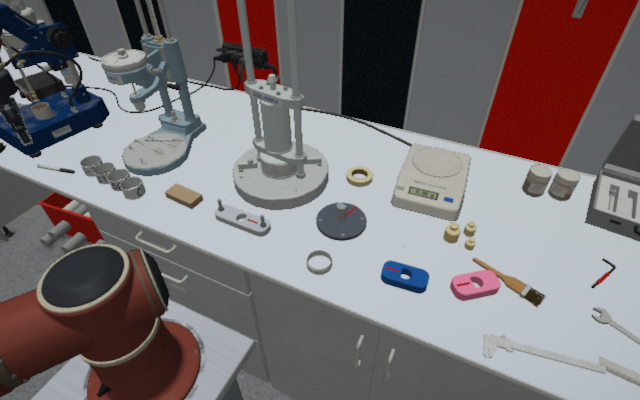

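Candidates, by top-view pixel:
- **Spacer:** blue bar (407,233). The pink bar (457,216) has the same shape but is excluded.
- **Guide bar:** grey bar with pins (255,240). The beech block (184,239) is not it.
- **Stand:** dark disc (335,198). The rig base (251,167) is not it.

The red lines sit on the +y side for the spacer, the -y side for the guide bar and about +x for the stand.

```bash
cat > meas.py <<'E'
from h import *
def big(m):
    n,l,s,c=cv2.connectedComponentsWithStats(m.astype(np.uint8)); 
    return l==1+np.argmax(s[1:,4])
def rectw(name,mask,z):
    c=max(cv2.findContours(mask.astype(np.uint8),cv2.RETR_EXTERNAL,cv2.CHAIN_APPROX_NONE)[0],key=cv2.contourArea)[:,0]
    w=ray(name,c,z)[:,:2]
    (cx,cy),(a,b),th=cv2.minAreaRect((w*1000).astype(np.float32))
    if a<b: a,b,th=b,a,th+90
    return np.array([cx,cy]),(a,b),th
def roi(im,x0,x1,y0,y1):
    m=np.zeros(im.shape[:2],bool); m[y0:y1,x0:x1]=1; return m
E
python3 - <<'E'
from meas import *
for n,R in (("top",dict(sp=(380,435,215,252),gu=(222,290,225,255),st=(308,362,172,225))),("scene",dict(sp=(375,435,255,297),gu=(208,277,200,240),st=(310,372,198,242)))):
    im=cv2.imread(f"pics/a_{n}.png"); d=np.load(f"pics/a_{n}.npy"); P=pts(n,d); f=im.astype(int); b,g,r=f[...,0],f[...,1],f[...,2]
    red=(r>g+50)&(r>b+30)
    m=(b>r+40)&(b>g+25)&roi(im,*R["sp"])
    top=m&(abs(P[...,2]-.026)<.006)
    print(n,"sp blue",rectw(n,m,.026),"topface",top.sum(),rectw(n,big(top),.026))
    k=roi(im,*R["gu"]); z=P[...,2]
    print(n,"worktop z",np.median(z[(f.min(-1)>190)]) , "gu z", np.percentile(z[k],[5,50,90,99]))
    top=k&(z>.014)&(z<.034); print(n,"gu",rectw(n,big(top),.022))
    pins=k&(z>.040); print("pins",pins.sum(), [P[pins&(cv2.connectedComponents(pins.astype(np.uint8))[1]==i)].mean(0).round(4) for i in range(1,3)])
    k=roi(im,*R["st"]); dk=k&(f.max(-1)<105)|(k&red)
    c=max(cv2.findContours(dk.astype(np.uint8),0,1)[0],key=cv2.contourArea)[:,0]; w=ray(n,c,.012)[:,:2]*1000
    print("st",cv2.fitEllipse(w.astype(np.float32)), cv2.minEnclosingCircle(w.astype(np.float32)))
    tp=k&(z>.058); print("post top",tp.sum(),P[tp].mean(0).round(4))
    for nm,zz in(("sp",.026),("gu",.022),("st",.012)):
        q=red&roi(im,*R[nm]); v,u=np.nonzero(q); w=ray(n,np.c_[u,v],zz)[:,:2]*1000
        l=cv2.fitLine(w.astype(np.float32),cv2.DIST_L2,0,.01,.01).ravel(); print(nm,"red",len(u),w.mean(0),np.degrees(np.arctan2(l[1],l[0])))
im=cv2.imread("pics/a_top.png")[165:260,215:440]; cv2.imwrite("pics/crop1.png",cv2.resize(im,None,fx=3.5,fy=3.5,interpolation=cv2.INTER_CUBIC))
E
```

```text
top sp blue (array([ 438.39959717, -397.04632568]), (108.59486389160156, 52.079803466796875), 94.96292638778687) topface 477 (array([ 438.39959717, -397.04632568]), (108.59486389160156, 52.079803466796875), 94.96292638778687)
top worktop z nan gu z [-0.00299582  0.00226508  0.02392824  0.05791024]
top gu (array([428.8425293 ,  62.50933838]), (167.53041076660156, 47.72346878051758), 88.73673248291016)
pins 32 [array([ 0.4737, -0.1112,  1.1778]), array([ 0.4737, -0.1112,  1.1778])]
st ((551.1994018554688, -182.72030639648438), (136.2349090576172, 136.96429443359375), 17.113636016845703) ((550.9081420898438, -182.7967071533203), 70.1117172241211)
post top 70 [ 0.5421 -0.1759  0.1606]
sp red 11 [ 435.12712669 -367.01592615] -84.90059
gu red 10 [431.02130419  28.19537774] 88.71307
st red 21 [ 592.81066754 -194.7320385 ] -17.2842
scene sp blue (array([ 426.07061768, -399.23425293]), (107.86495208740234, 71.15531158447266), 95.63661336898804) topface 748 (array([ 432.2350769 , -398.62493896]), (107.7902603149414, 58.664913177490234), 95.10619068145752)
scene worktop z 0.0010000146628474766 gu z [-0.00071721  0.00321637  0.02461623  0.05929851]
scene gu (array([425.32296753,  59.5038147 ]), (172.96290588378906, 56.879905700683594), 89.60874938964844)
pins 66 [array([0.3696, 0.0708, 0.1222]), array([-0.1728, -0.4818,  0.7879])]
st ((540.1805419921875, -186.18624877929688), (134.13026428222656, 135.2015838623047), 29.45807456970215) ((542.5533447265625, -186.4749755859375), 71.04730987548828)
post top 88 [ 0.3972 -0.2456  0.2128]
sp red 19 [ 432.72915614 -365.38980834] -84.93217
gu red 12 [428.23985829  29.3272032 ] 87.94891
st red 24 [ 590.55398996 -194.21318028] -15.953827
  return _methods._mean(a, axis=axis, dtype=dtype,
  ret = ret.dtype.type(ret / rcount)
```

View pics/crop1.png

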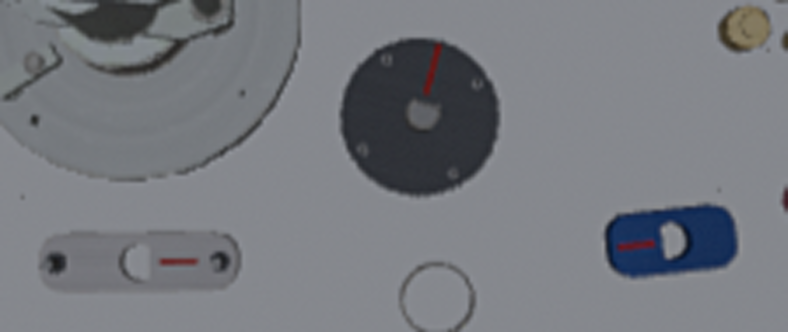

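The crop confirms the blue bar's D-hole with its line toward +y, the guide bar's line toward -y, and the stand's line at about -16° from +x. The two cameras agree apart from a common offset of about 2 mm, so I use the mean.

```bash
cat > plan.py <<'E'
from h import *
import sys
def plan(x,y,z,yaw):   # yaw = world angle of tool y, degrees
    o=ctrl.get_obs(); p=np.array(o["tool_pos"]); R0=Rn.from_rotvec(o["tool_rot"])
    c,s=np.cos(np.radians(yaw)),np.sin(np.radians(yaw))
    R1=Rn.from_matrix(np.array([[s,c,0],[-c,s,0],[0,0,-1.]]))
    d=R0.inv().apply(np.array([x,y,z])-p)/.6; w=(R0.inv()*R1).as_rotvec()/(np.pi/2)
    M=R0.as_matrix(); print("t",o["t"],"p",p.round(4),"yaw",np.degrees(np.arctan2(M[1,1],M[0,1])).round(2),"F",np.round(o["contact_force"],1),"T",np.round(o["wrist_torque"],2),"open",o["opening"],"rows min",max(np.linalg.norm(d)*12,np.linalg.norm(w)*90/8.59))
    print(np.r_[d,w].round(4).tolist())
if __name__=="__main__": plan(*map(float,sys.argv[1:5]))
E
python3 plan.py .38 .05 .28 35; python3 -c "
from station import ctrl; print(ctrl.tip_extent,[a for a in dir(ctrl) if a[0]!='_'])"
```

```text
0.0726 ['MotionError', 'camera_model', 'finish_job', 'get_image', 'get_obs', 'tip_extent']Traceback (most recent call last):
  File "plan.py", line 10, in <module>
    if __name__=="__main__": plan(*map(float,sys.argv[1:5]))
                             ~~~~^^^^^^^^^^^^^^^^^^^^^^^^^^^
  File "plan.py", line 6, in plan
    R1=Rn.from_matrix(np.array([[s,c,0],[-c,s,0],[0,0,-1.]]))
  File "scipy/spatial/transform/_rotation.pyx", line 1143, in scipy.spatial.transform._rotation.Rotation.from_matrix
ValueError: Non-positive determinant (left-handed or null coordinate frame) in rotation matrix 0: [[ 0.57357644  0.81915204  0.        ]
 [-0.81915204  0.57357644  0.        ]
 [ 0.          0.         -1.        ]].
```

```bash
sed -i 's/\[\[s,c,0\],\[-c,s,0\]/[[-s,c,0],[c,s,0]/' plan.py; python3 plan.py .38 .05 .28 35
```

```text
t 0.1 p [0.263  0.5665 0.3028] yaw 65.09 F [-0.7  0.2  0.5] T [ 0.01 -0.02 -0.01] open 0.08551460040816203 rows min 10.6009418417333
[-0.5394, -0.6985, 0.0392, -0.0012, 0.0002, 0.3343]
```

Request:
apply_moves:
  rows: [-0.539, -0.698, 0.039, -0.001, 0, 0.334, -0.539, -0.698, 0.039, -0.001, 0, 0.334, -0.539, -0.698, 0.039, -0.001, 0, 0.334, -0.539, -0.698, 0.039, -0.001, 0, 0.334, -0.539, -0.698, 0.039, -0.001, 0, 0.334, -0.539, -0.698, 0.039, -0.001, 0, 0.334, -0.539, -0.698, 0.039, -0.001, 0, 0.334, -0.539, -0.698, 0.039, -0.001, 0, 0.334, -0.539, -0.698, 0.039, -0.001, 0, 0.334, -0.539, -0.698, 0.039, -0.001, 0, 0.334, -0.539, -0.698, 0.039, -0.001, 0, 0.334, -0.539, -0.698, 0.039, -0.001, 0, 0.334]
  grip: 1

```text
t: 1.3
tool_pos: [0.3803, 0.0479, 0.2799]
tool_rot: [1.459, 2.782, 0.001]
contact_force: [-0.7, 0.1, -0.3]
opening: 0.085
grip_force: 0.0
```

```bash
python3 plan.py .437 -.3965 .14 5
```

```text
t 1.3 p [0.3803 0.0479 0.2799] yaw 34.67 F [-0.7  0.1 -0.3] T [ 0.02 -0.01 -0.  ] open 0.08499276405170801 rows min 9.387961244655092
[-0.663, -0.3437, 0.233, 0.0003, -0.0002, 0.3297]
```

Request:
apply_moves:
  rows: [-0.663, -0.344, 0.233, 0, 0, 0.33, -0.663, -0.344, 0.233, 0, 0, 0.33, -0.663, -0.344, 0.233, 0, 0, 0.33, -0.663, -0.344, 0.233, 0, 0, 0.33, -0.663, -0.344, 0.233, 0, 0, 0.33, -0.663, -0.344, 0.233, 0, 0, 0.33, -0.663, -0.344, 0.233, 0, 0, 0.33, -0.663, -0.344, 0.233, 0, 0, 0.33, -0.663, -0.344, 0.233, 0, 0, 0.33, -0.663, -0.344, 0.233, 0, 0, 0.33, -0.663, -0.344, 0.233, 0, 0, 0.33]

```text
t: 2.4
tool_pos: [0.4397, -0.3942, 0.1385]
tool_rot: [-2.116, -2.319, -0.003]
contact_force: [-0.5, 0.5, -0.1]
opening: 0.0855
grip_force: 0.0
```

```bash
python3 plan.py .437 -.3965 .078 5
```

```text
t 2.4 p [ 0.4397 -0.3942  0.1385] yaw 5.23 F [-0.5  0.5 -0.1] T [ 0.   -0.03  0.  ] open 0.08550991206596231 rows min 1.211440424021829
[-0.0037, -0.0048, 0.1008, -0.0002, -0.0021, 0.0026]
```

Request:
apply_moves:
  rows: [0, 0, 0.06, 0, 0, 0, 0, 0, 0.06, 0, 0, 0, 0, 0, 0.06, 0, 0, 0]

```text
t: 2.7
tool_pos: [0.4396, -0.3913, 0.1037]
tool_rot: [-2.112, -2.322, -0.003]
contact_force: [-0.4, -0.4, 0.2]
opening: 0.0852
grip_force: 0.0
```

```bash
python3 plan.py .437 -.3965 .077 5
```

```text
t 2.7 p [ 0.4396 -0.3913  0.1037] yaw 5.41 F [-0.4 -0.4  0.2] T [ 0.03 -0.   -0.02] open 0.08519889136230135 rows min 0.5464258802550512
[-0.0084, -0.0051, 0.0445, -0.0002, -0.0022, 0.0046]
```

Request:
apply_moves:
  rows: [-0.0085, -0.005, 0.02, 0, -0.002, 0.0045, -0.0085, -0.005, 0.0445, 0, -0.002, 0.0045, -0.0085, -0.005, 0.0445, 0, -0.002, 0.0045, -0.0085, -0.005, 0.0445, 0, -0.002, 0.0045]

```text
t: 3.1
tool_pos: [0.4368, -0.3982, 0.077]
tool_rot: [2.123, 2.314, -0.001]
contact_force: [0.2, -0.3, -0.3]
opening: 0.0852
grip_force: 0.0
```

```bash
python3 plan.py .437 -.3965 .077 5; python3 -c "
from h import *
cap('b')
im=cv2.imread('pics/b_scene.png')[190:330,300:500]; cv2.imwrite('pics/crop2.png',cv2.resize(im,None,fx=4,fy=4))"
```

```text
t 3.1 p [ 0.4368 -0.3982  0.077 ] yaw 4.92 F [ 0.2 -0.3 -0.3] T [-0.   -0.02 -0.02] open 0.08522226922411336 rows min 0.03393045603850561
[0.0028, 0.0005, -0.0001, 0.0002, 0.0006, -0.0009]
```

View pics/crop2.png

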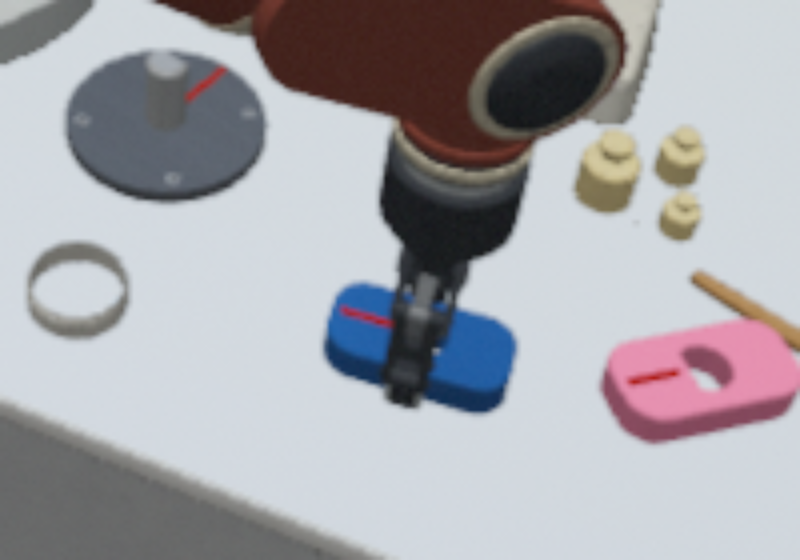

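The fingers straddle the middle of the blue spacer, with the near fingertip at scene pixel (401,289), beside its side face. Closing.

Request:
apply_moves:
  rows: [0.0025, 0.0005, 0, 0, 0, 0, 0.0025, 0.0005, 0, 0, 0, 0, 0.0025, 0.0005, 0, 0, 0, 0, 0.0025, 0.0005, 0, 0, 0, 0, 0.0025, 0.0005, 0, 0, 0, 0, 0.0025, 0.0005, 0, 0, 0, 0, 0.0025, 0.0005, 0, 0, 0, 0, 0.0025, 0.0005, 0, 0, 0, 0]
  grip: 0.2
  grip_force: 60

```text
t: 4.0
tool_pos: [0.4377, -0.3975, 0.0784]
tool_rot: [2.122, 2.312, -0.001]
contact_force: [-0.2, 0.7, 5.8]
opening: 0.0547
grip_force: 66.0
```

```bash
python3 plan.py .437 -.3965 .20 5; python3 -c "
from h import *
o=ctrl.get_obs(); print(o['grip_force'])"
```

```text
t 4.0 p [ 0.4377 -0.3975  0.0784] yaw 4.92 F [-0.2  0.7  5.8] T [0.11 0.08 0.03] open 0.054734325884309536 rows min 2.432552144645881
[0.0011, -0.0007, -0.2027, 0.0012, 0.002, -0.0008]
66.01867297331808
```

Request:
apply_moves:
  rows: [0.001, -0.0005, -0.08, 0, 0.002, 0, 0.001, -0.0005, -0.15, 0, 0.002, 0, 0.001, -0.0005, -0.2, 0, 0.002, 0, 0.001, -0.0005, -0.2, 0, 0.002, 0, 0.001, -0.0005, -0.2, 0, 0.002, 0]

```text
t: 4.5
tool_pos: [0.4365, -0.3958, 0.1966]
tool_rot: [-2.123, -2.314, -0.003]
contact_force: [0.6, 0.0, -3.5]
opening: 0.0549
grip_force: 65.7
```

```bash
python3 plan.py .50 -.28 .20 -60; python3 -c "
from h import *
o=ctrl.get_obs(); print(o['grip_force'])"
```

```text
t 4.5 p [ 0.4365 -0.3958  0.1966] yaw 4.92 F [ 0.6  0.  -3.5] T [-0.    0.05  0.01] open 0.05491156207370283 rows min 7.557726684240711
[0.1833, 0.1221, -0.0053, -0.0004, -0.0013, 0.7213]
65.74795639309741
```

Request:
apply_moves:
  rows: [0.183, 0.122, -0.005, 0, -0.001, 0.721, 0.183, 0.122, -0.005, 0, -0.001, 0.721, 0.183, 0.122, -0.005, 0, -0.001, 0.721, 0.183, 0.122, -0.005, 0, -0.001, 0.721, 0.183, 0.122, -0.005, 0, -0.001, 0.721, 0.183, 0.122, -0.005, 0, -0.001, 0.721, 0.183, 0.122, -0.005, 0, -0.001, 0.721, 0.183, 0.122, -0.005, 0, -0.001, 0.721, 0.183, 0.122, -0.005, 0, -0.001, 0.721, 0.183, 0.122, -0.005, 0, -0.001, 0.721]

```text
t: 5.5
tool_pos: [0.4993, -0.2798, 0.198]
tool_rot: [-3.03, -0.816, 0.004]
contact_force: [0.0, 0.6, -2.0]
opening: 0.0546
grip_force: 65.7
```

```bash
python3 plan.py .55 -.182 .165 -106.5
```

```text
t 5.5 p [ 0.4993 -0.2798  0.198 ] yaw -59.85 F [ 0.   0.6 -2. ] T [-0.04 -0.03 -0.02] open 0.05463287183117503 rows min 5.4308979676997025
[0.1551, -0.0983, 0.0551, -0.0019, 0.002, 0.5183]
```

Request:
apply_moves:
  rows: [0.155, -0.098, 0.055, -0.002, 0.002, 0.518, 0.155, -0.098, 0.055, -0.002, 0.002, 0.518, 0.155, -0.098, 0.055, -0.002, 0.002, 0.518, 0.155, -0.098, 0.055, -0.002, 0.002, 0.518, 0.155, -0.098, 0.055, -0.002, 0.002, 0.518, 0.155, -0.098, 0.055, -0.002, 0.002, 0.518, 0.155, -0.098, 0.055, -0.002, 0.002, 0.518, 0.155, -0.098, 0.055, -0.002, 0.002, 0.518, 0.155, -0.098, 0.055, -0.002, 0.002, 0.518, 0.155, -0.098, 0.055, -0.002, 0.002, 0.518]

```text
t: 6.5
tool_pos: [0.5513, -0.1832, 0.1676]
tool_rot: [3.107, -0.452, 0.006]
contact_force: [0.5, -0.3, -1.7]
opening: 0.0544
grip_force: 65.7
```

```bash
python3 plan.py .55 -.182 .15 -106.5; python3 - <<'E'
from meas import *
cap('c')
a=cv2.imread('pics/c_scene.png')[130:270,270:450]; b=cv2.imread('pics/c_top.png')[140:255,270:400]
a=cv2.resize(a,(514,400));b=cv2.resize(b,(452,400)); cv2.imwrite('pics/crop3.png',cv2.resize(np.hstack([a,b]),None,fx=.82,fy=.82))
o=ctrl.get_obs(); zt=o["tool_pos"][2]-.0784+.026
for n in("top","scene"):
    im=cv2.imread(f"pics/c_{n}.png").astype(int); b,g,r=im[...,0],im[...,1],im[...,2]
    m=(b>r+40)&(b>g+25)&roi(im,280,420,140,260); P=pts(n,np.load(f"pics/c_{n}.npy"))
    print(n,m.sum(),"zt",zt,np.percentile(P[...,2][m],[50,90]))
    v,u=np.nonzero(m&(P[...,2]>zt-.006)); w=(ray(n,np.c_[u,v],zt)[:,:2]-[.55,-.182])*1000
    th=np.radians(-16.5); q=w@np.array([[np.cos(th),-np.sin(th)],[np.sin(th),np.cos(th)]]); print("local extents",q.min(0),q.max(0),(q.min(0)+q.max(0))/2)
E
```

```text
t 6.5 p [ 0.5513 -0.1832  0.1676] yaw -106.54 F [ 0.5 -0.3 -1.7] T [ 0.06  0.04 -0.01] open 0.05439262101688748 rows min 0.35340261185859456
[-0.0028, -0.0013, 0.0293, 0.001, -0.0026, -0.0005]
top 199 zt 0.11528613221576131 [0.11501547 0.11806741]
local extents [-52.5452618  -27.15363953] [-16.35237676  27.84238022] [-34.44881928   0.34437034]
scene 556 zt 0.11528613221576131 [0.11483819 0.11702084]
local extents [-60.41245715 -33.84180787] [38.4665271  27.06809498] [-10.97296502  -3.38685644]
```

View pics/crop3.png

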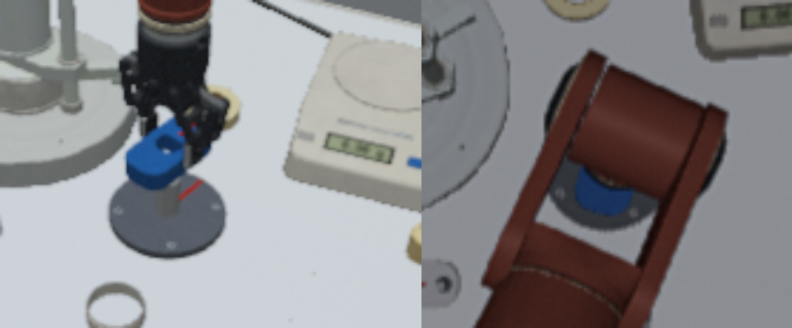

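The held spacer is over the post, aligned with the stand's red line (scene crop: post at (168,195), hole at (168,143)). Lowering in steps while watching the force.

Request:
apply_moves:
  rows: [-0.0028, -0.0013, 0.015, 0.001, -0.0026, 0, -0.0028, -0.0013, 0.03, 0.001, -0.0026, 0, -0.0028, -0.0013, 0.035, 0.001, -0.0026, 0, -0.0028, -0.0013, 0.04, 0.001, -0.0026, 0, -0.0028, -0.0013, 0.04, 0.001, -0.0026, 0]

```text
t: 7.1
tool_pos: [0.5498, -0.1818, 0.1429]
tool_rot: [-3.108, 0.453, 0.002]
contact_force: [-0.6, 0.3, -2.0]
opening: 0.0545
grip_force: 65.7
```

```bash
python3 plan.py .55 -.182 .135 -106.5
```

```text
t 7.1 p [ 0.5498 -0.1818  0.1429] yaw -106.59 F [-0.6  0.3 -2. ] T [-0.02  0.03 -0.06] open 0.0544691449367197 rows min 0.15839981838063485
[0.0004, 0.0002, 0.0132, -0.0001, 0.0006, -0.001]
```

Continuing down, 2.5 mm per row.

Request:
apply_moves:
  rows: [0, 0, 0.004, 0, 0, 0, 0, 0, 0.008, 0, 0, 0, 0, 0, 0.012, 0, 0, 0, 0, 0, 0.016, 0, 0, 0]

```text
t: 7.5
tool_pos: [0.5503, -0.1822, 0.1342]
tool_rot: [3.108, -0.453, 0.001]
contact_force: [0.5, -0.4, -1.4]
opening: 0.055
grip_force: 65.7
```

Request:
apply_moves:
  rows: [0, 0, 0.008, 0, 0, 0, 0, 0, 0.016, 0, 0, 0, 0, 0, 0.024, 0, 0, 0, 0, 0, 0.032, 0, 0, 0, 0, 0, 0.036, 0, 0, 0]

```text
t: 8.0
tool_pos: [0.5502, -0.1823, 0.1121]
tool_rot: [3.108, -0.453, 0.001]
contact_force: [0.8, -3.0, -0.9]
opening: 0.0548
grip_force: 65.9
```

```bash
python3 plan.py .55 -.182 .092 -106.5
```

```text
t 8.0 p [ 0.5502 -0.1823  0.1121] yaw -106.59 F [ 0.8 -3.  -0.9] T [-0.43 -0.08  0.05] open 0.054794150899441216 rows min 0.40286838532295016
[-0.0004, -0.0004, 0.0336, 0.0004, -0.0003, -0.001]
```

Request:
apply_moves:
  rows: [0, 0.001, 0.008, 0, 0, 0, 0, 0.001, 0.016, 0, 0, 0, 0, 0.001, 0.024, 0, 0, 0, 0, 0.001, 0.031, 0, 0, 0, 0, 0.001, 0.034, 0, 0, 0, 0, 0.001, 0.034, 0, 0, 0]

```text
t: 8.6
tool_pos: [0.5497, -0.1824, 0.0916]
tool_rot: [-3.109, 0.453, 0.001]
contact_force: [0.4, -1.5, -3.0]
opening: 0.0545
grip_force: 65.7
```

```bash
python3 plan.py .55 -.182 .0905 -106.5
```

```text
t 8.6 p [ 0.5497 -0.1824  0.0916] yaw -106.59 F [ 0.4 -1.5 -3. ] T [-0.16 -0.05  0.03] open 0.05451966163955968 rows min 0.02421418920148763
[0.0002, -0.0009, 0.0018, -0.0, 0.0003, -0.001]
```

Request:
apply_moves:
  rows: [0, 0, 0.002, 0, 0, 0, 0, 0, 0.004, 0, 0, 0, 0, 0, 0.004, 0, 0, 0]

```text
t: 8.9
tool_pos: [0.5501, -0.1824, 0.0904]
tool_rot: [-3.109, 0.453, 0.0]
contact_force: [-1.8, 1.1, 1.9]
opening: 0.0549
grip_force: 66.2
```

Contact with the base. Opening, then rising.

Request:
apply_moves:
  rows: [0, 0, 0, 0, 0, 0, 0, 0, 0, 0, 0, 0, 0, 0, 0, 0, 0, 0, 0, 0, 0, 0, 0, 0, 0, 0, 0, 0, 0, 0, 0, 0, -0.04, 0, 0, 0, 0, 0, -0.12, 0, 0, 0, 0, 0, -0.2, 0, 0, 0, 0, 0, -0.25, 0, 0, 0, 0, 0, -0.25, 0, 0, 0]
  grip: 1

```text
t: 9.9
tool_pos: [0.5525, -0.1837, 0.2468]
tool_rot: [3.105, -0.453, 0.018]
contact_force: [0.1, 0.1, 0.8]
opening: 0.0854
grip_force: 0.0
```

```bash
python3 plan.py .4293 .063 .20 -1.4
```

```text
t 9.9 p [ 0.5525 -0.1837  0.2468] yaw -106.59 F [0.1 0.1 0.8] T [-0.01 -0.04 -0.03] open 0.08538419406911178 rows min 12.245379938208256
[-0.3151, -0.3356, 0.0735, 0.0078, -0.0043, -1.1687]
```

Request:
apply_moves:
  rows: [-0.315, -0.336, 0.073, 0.008, -0.004, -0.9, -0.315, -0.336, 0.073, 0.008, -0.004, -0.9, -0.315, -0.336, 0.073, 0.008, -0.004, -0.9, -0.315, -0.336, 0.073, 0.008, -0.004, -0.9, -0.315, -0.336, 0.073, 0.008, -0.004, -0.9, -0.315, -0.336, 0.073, 0.008, -0.004, -0.9, -0.315, -0.336, 0.073, 0.008, -0.004, -0.9, -0.315, -0.336, 0.073, 0.008, -0.004, -0.9, -0.315, -0.336, 0.073, 0.008, -0.004, -0.9, -0.315, -0.336, 0.073, 0.008, -0.004, -0.9, -0.315, -0.336, 0.073, 0.008, -0.004, -0.9]

```text
t: 11.0
tool_pos: [0.4258, 0.0647, 0.1947]
tool_rot: [-2.647, -1.667, 0.008]
contact_force: [0.8, 0.9, -0.5]
opening: 0.0854
grip_force: 0.0
```

```bash
python3 plan.py .4293 .063 .13 -1.4; python3 - <<'E'
from meas import *
cap('d')
a=cv2.imread('pics/d_scene.png')[130:270,200:450]; b=cv2.imread('pics/d_top.png')[140:255,270:400]
a=cv2.resize(a,(700,392));b=cv2.resize(b,(443,392)); cv2.imwrite('pics/crop4.png',cv2.resize(np.hstack([a,b]),None,fx=.69,fy=.69))
for n,r_ in(("top",(300,375,160,240)),("scene",(305,385,180,250))):
    im=cv2.imread(f"pics/d_{n}.png").astype(int); b,g,r=im[...,0],im[...,1],im[...,2]
    m=(b>r+40)&(b>g+25)&roi(im,*r_); P=pts(n,np.load(f"pics/d_{n}.npy"))
    print(n,m.sum(),np.percentile(P[...,2][m],[50,90]),rectw(n,big(m&(P[...,2]>.032)),.038))
E
```

```text
t 11.0 p [0.4258 0.0647 0.1947] yaw -25.59 F [ 0.8  0.9 -0.5] T [-0.08  0.03 -0.01] open 0.08542414303273231 rows min 2.8180633793375365
[-0.0003, 0.008, 0.1078, -0.0084, -0.0033, -0.2688]
top 518 [0.0381364  0.04084895] (array([ 550.17663574, -181.40185547]), (108.55243682861328, 54.91559982299805), 163.49667358398438)
scene 614 [0.03782469 0.0402967 ] (array([ 544.08074951, -184.12049866]), (113.4502944946289, 61.16233444213867), 162.70579528808594)
```

View pics/crop4.png

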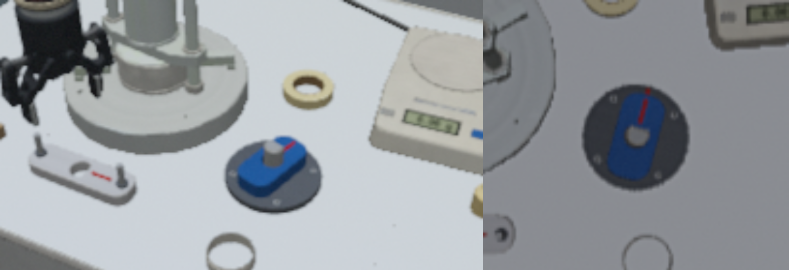

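The spacer is home: blue top at z = 38 mm, with the post through its hole (top crop (637,135)). Now the guide bar.

Request:
apply_moves:
  rows: [0, 0.008, 0.03, -0.008, -0.003, -0.269, 0, 0.008, 0.06, -0.008, -0.003, -0.269, 0, 0.008, 0.108, -0.008, -0.003, -0.269, 0, 0.008, 0.108, -0.008, -0.003, -0.269, 0, 0.008, 0.108, -0.008, -0.003, -0.269, 0, 0.008, 0.108, -0.008, -0.003, -0.269]

```text
t: 11.7
tool_pos: [0.4309, 0.0631, 0.1324]
tool_rot: [2.249, 2.191, 0.005]
contact_force: [0.2, 0.0, 0.2]
opening: 0.0852
grip_force: 0.0
```

```bash
python3 plan.py .4293 .063 .080 -1.4
```

```text
t 11.7 p [0.4309 0.0631 0.1324] yaw -1.5 F [0.2 0.  0.2] T [ 0.02 -0.01 -0.07] open 0.08523751675329182 rows min 1.049056469465157
[-0.0002, -0.003, 0.0874, 0.0022, -0.0004, -0.0011]
```

Request:
apply_moves:
  rows: [0, -0.0015, 0.045, 0.002, 0, -0.001, 0, -0.0015, 0.08, 0.002, 0, -0.001, 0, -0.0015, 0.087, 0.002, 0, -0.001, 0, -0.0015, 0.087, 0.002, 0, -0.001]

```text
t: 12.1
tool_pos: [0.4295, 0.0631, 0.0793]
tool_rot: [-2.246, -2.194, 0.001]
contact_force: [-0.3, 0.2, -0.6]
opening: 0.0855
grip_force: 0.0
```

```bash
python3 plan.py .4300 .063 .080 -1.4
```

```text
t 12.1 p [0.4295 0.0631 0.0793] yaw -1.33 F [-0.3  0.2 -0.6] T [-0.06 -0.   -0.07] open 0.08550704424837234 rows min 0.016303094566064005
[-0.0002, 0.0008, -0.0011, -0.001, -0.0004, 0.0008]
```

Request:
apply_moves:
  rows: [0, 0, -0.001, 0, 0, 0, 0, 0, -0.001, 0, 0, 0, 0, 0, -0.001, 0, 0, 0, 0, 0, -0.001, 0, 0, 0, 0, 0, -0.001, 0, 0, 0, 0, 0, -0.001, 0, 0, 0, 0, 0, -0.001, 0, 0, 0, 0, 0, -0.001, 0, 0, 0, 0, 0, -0.001, 0, 0, 0]
  grip: 0.2
  grip_force: 60

```text
t: 13.0
tool_pos: [0.4305, 0.0631, 0.0812]
tool_rot: [2.246, 2.196, 0.002]
contact_force: [-0.6, -0.1, 6.0]
opening: 0.0484
grip_force: 63.1
```

```bash
python3 plan.py .4300 .063 .22 -1.4
```

```text
t 13.0 p [0.4305 0.0631 0.0812] yaw -1.29 F [-0.6 -0.1  6. ] T [-0.01  0.27 -0.01] open 0.04838024025519635 rows min 2.776212282133023
[-0.0001, -0.0006, -0.2314, 0.0006, -0.0004, 0.0012]
```

Request:
apply_moves:
  rows: [0, 0, -0.08, 0, 0, 0, 0, 0, -0.15, 0, 0, 0, 0, 0, -0.22, 0, 0, 0, 0, 0, -0.23, 0, 0, 0, 0, 0, -0.23, 0, 0, 0]

```text
t: 13.5
tool_pos: [0.4301, 0.0631, 0.2188]
tool_rot: [2.246, 2.196, 0.002]
contact_force: [0.3, -0.6, -3.5]
opening: 0.0485
grip_force: 64.7
```

```bash
python3 plan.py .46 -.16 .22 -1.4
```

```text
t 13.5 p [0.4301 0.0631 0.2188] yaw -1.29 F [ 0.3 -0.6 -3.5] T [-0.01 -0.   -0.01] open 0.0484788523304597 rows min 4.501558571760274
[-0.3706, 0.0583, -0.0022, 0.001, -0.0004, 0.0013]
```

Request:
apply_moves:
  rows: [-0.37, 0.058, 0, 0, 0, 0, -0.37, 0.058, 0, 0, 0, 0, -0.37, 0.058, 0, 0, 0, 0, -0.37, 0.058, 0, 0, 0, 0, -0.37, 0.058, 0, 0, 0, 0, -0.37, 0.058, 0, 0, 0, 0]

```text
t: 14.1
tool_pos: [0.458, -0.162, 0.214]
tool_rot: [-2.247, -2.187, 0.005]
contact_force: [-0.7, 0.6, -2.0]
opening: 0.0481
grip_force: 64.6
```

```bash
python3 plan.py .55 -.182 .20 73.5
```

```text
t 14.1 p [ 0.458 -0.162  0.214] yaw -1.55 F [-0.7  0.6 -2. ] T [ 0.03 -0.03  0.01] open 0.0480557623079551 rows min 8.737292965722935
[-0.0293, 0.1543, 0.0223, -0.0027, -0.004, -0.8339]
```

Request:
apply_moves:
  rows: [-0.029, 0.154, 0.022, -0.003, -0.004, -0.834, -0.029, 0.154, 0.022, -0.003, -0.004, -0.834, -0.029, 0.154, 0.022, -0.003, -0.004, -0.834, -0.029, 0.154, 0.022, -0.003, -0.004, -0.834, -0.029, 0.154, 0.022, -0.003, -0.004, -0.834, -0.029, 0.154, 0.022, -0.003, -0.004, -0.834, -0.029, 0.154, 0.022, -0.003, -0.004, -0.834, -0.029, 0.154, 0.022, -0.003, -0.004, -0.834, -0.029, 0.154, 0.022, -0.003, -0.004, -0.834, -0.029, 0.154, 0.022, -0.003, -0.004, -0.834, -0.029, 0.154, 0.022, -0.003, -0.004, -0.834]

```text
t: 15.2
tool_pos: [0.5503, -0.178, 0.2017]
tool_rot: [0.446, 3.108, 0.001]
contact_force: [-0.5, -0.2, -2.6]
opening: 0.0485
grip_force: 64.6
```

```bash
python3 plan.py .55 -.182 .16 73.5; python3 - <<'E'
from meas import *
cap('e')
a=cv2.imread('pics/e_scene.png')[120:260,250:430]; b=cv2.imread('pics/e_top.png')[140:255,270:400]
a=cv2.resize(a,(514,400));b=cv2.resize(b,(452,400)); cv2.imwrite('pics/crop5.png',cv2.resize(np.hstack([a,b]),None,fx=.82,fy=.82))
# pins from the depth image, in the TCP frame along the bar
o=ctrl.get_obs(); p=o["tool_pos"]; M=Rn.from_rotvec(o["tool_rot"]).as_matrix(); ax=M[:,0]; 
zu=p[2]-.0812
for n in("top","scene"):
    P=pts(n,np.load(f"pics/e_{n}.npy")); q=(P-p); s=q@ax; t=q@M[:,1]
    im=cv2.imread(f"pics/e_{n}.png").astype(int); grey=(np.ptp(im,axis=2)<25)
    m=grey&(abs(P[...,2]-zu-.022)<.006)&(abs(t)<.045)&(abs(s)<.12); print(n,"bar px",m.sum(), np.percentile(s[m],[0,2,98,100]).round(4))
    m=grey&(P[...,2]>zu+.034)&(P[...,2]<zu+.066)&(abs(t)<.03)&(abs(s)>.055)&(abs(s)<.09)
    for sg in(1,-1): k=m&(s*sg>0); print(n,"pin",k.sum(), s[k].mean() if k.any() else None, t[k].mean() if k.any() else None)
E
```

```text
t 15.2 p [ 0.5503 -0.178   0.2017] yaw 73.68 F [-0.5 -0.2 -2.6] T [-0.01 -0.03 -0.04] open 0.0485229525366107 rows min 0.8382051424047601
[-0.0012, -0.0065, 0.0695, 0.0005, 0.0012, 0.002]
top bar px 347 [0.0188 0.0252 0.0811 0.083 ]
top pin 12 0.06889917415975706 0.0011771755489857515
top pin 0 None None
scene bar px 527 [-0.0771 -0.0614  0.0842  0.0867]
scene pin 40 0.07259392194890067 -0.0019420817570864452
scene pin 4 -0.06955586915458464 -0.0011710780200524882
```

View pics/crop5.png

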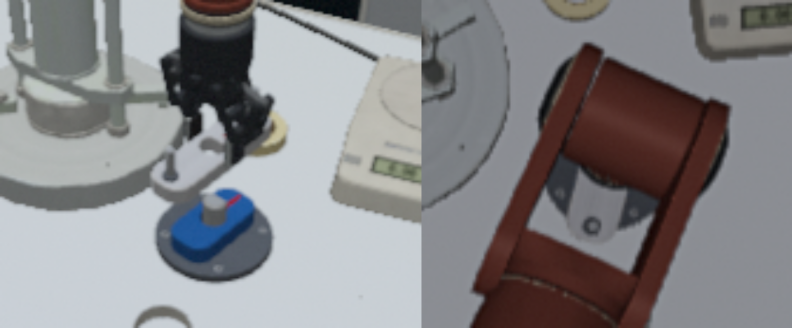

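The guide bar is held centrally: its pins lie about ±70 mm from the TCP, and its line points along the stand's +x. Lowering.

Request:
apply_moves:
  rows: [-0.0012, -0.0065, 0.03, 0, 0.001, 0.002, -0.0012, -0.0065, 0.06, 0, 0.001, 0.002, -0.0012, -0.0065, 0.069, 0, 0.001, 0.002, -0.0012, -0.0065, 0.069, 0, 0.001, 0.002, -0.0012, -0.0065, 0.069, 0, 0.001, 0.002]

```text
t: 15.8
tool_pos: [0.5514, -0.1832, 0.163]
tool_rot: [0.448, 3.105, -0.001]
contact_force: [-0.2, -0.0, -2.3]
opening: 0.0483
grip_force: 64.6
```

```bash
python3 plan.py .55 -.1822 .142 73.5
```

```text
t 15.8 p [ 0.5514 -0.1832  0.163 ] yaw 73.57 F [-0.2 -0.  -2.3] T [-0.01  0.    0.  ] open 0.0483187159261097 rows min 0.42222668650193673
[0.0029, 0.001, 0.0351, -0.0, 0.0029, 0.0008]
```

Request:
apply_moves:
  rows: [0.0025, 0.001, 0.012, 0, 0.003, 0.001, 0.0025, 0.001, 0.02, 0, 0.003, 0.001, 0.0025, 0.001, 0.026, 0, 0.003, 0.001, 0.0025, 0.001, 0.03, 0, 0.003, 0.001, 0.0025, 0.001, 0.034, 0, 0.003, 0.001]

```text
t: 16.3
tool_pos: [0.5499, -0.1822, 0.1418]
tool_rot: [-0.451, -3.108, -0.0]
contact_force: [-0.2, 0.5, -2.0]
opening: 0.0483
grip_force: 64.6
```

```bash
python3 plan.py .55 -.1822 .13 73.5
```

```text
t 16.3 p [ 0.5499 -0.1822  0.1418] yaw 73.5 F [-0.2  0.5 -2. ] T [-0.03 -0.05 -0.  ] open 0.04829408436550852 rows min 0.2356285783348359
[-0.0003, 0.0, 0.0196, 0.0, -0.0006, 0.0]
```

Request:
apply_moves:
  rows: [0, 0, 0.006, 0, 0, 0, 0, 0, 0.012, 0, 0, 0, 0, 0, 0.018, 0, 0, 0, 0, 0, 0.024, 0, 0, 0, 0, 0, 0.03, 0, 0, 0]

```text
t: 16.8
tool_pos: [0.5497, -0.1822, 0.1237]
tool_rot: [-0.451, -3.108, -0.0]
contact_force: [-2.1, -1.0, -1.7]
opening: 0.0482
grip_force: 64.7
```

```bash
python3 plan.py .55 -.1822 .119 73.5
```

```text
t 16.8 p [ 0.5497 -0.1822  0.1237] yaw 73.5 F [-2.1 -1.  -1.7] T [-0.1   0.35 -0.02] open 0.048155512931812354 rows min 0.09324246087404568
[-0.0005, 0.0002, 0.0078, -0.0001, -0.0009, 0.0]
```

Request:
apply_moves:
  rows: [0.001, 0, 0.003, 0, 0, 0, 0.001, 0, 0.006, 0, 0, 0, 0.001, 0, 0.009, 0, 0, 0, 0.001, 0, 0.009, 0, 0, 0]

```text
t: 17.2
tool_pos: [0.5495, -0.1819, 0.1192]
tool_rot: [-0.45, -3.108, -0.001]
contact_force: [-1.8, 0.9, 1.2]
opening: 0.0483
grip_force: 65.0
```

```bash
python3 plan.py .55 -.1822 .119 73.5
```

```text
t 17.2 p [ 0.5495 -0.1819  0.1192] yaw 73.51 F [-1.8  0.9  1.2] T [0.22 0.4  0.  ] open 0.048276951622687206 rows min 0.012009418255739234
[-0.0009, -0.0002, 0.0004, 0.0002, -0.0005, 0.0001]
```

Resting on the spacer. Releasing, then retreating straight up.

Request:
apply_moves:
  rows: [0, 0, 0, 0, 0, 0, 0, 0, 0, 0, 0, 0, 0, 0, 0, 0, 0, 0, 0, 0, 0, 0, 0, 0, 0, 0, 0, 0, 0, 0, 0, 0, -0.04, 0, 0, 0, 0, 0, -0.12, 0, 0, 0, 0, 0, -0.2, 0, 0, 0, 0, 0, -0.27, 0, 0, 0, -0.25, -0.25, -0.27, 0, 0, 0, -0.25, -0.25, -0.27, 0, 0, 0, -0.25, -0.25, -0.27, 0, 0, 0, -0.25, -0.25, -0.27, 0, 0, 0, -0.25, -0.25, -0.27, 0, 0, 0, -0.25, -0.25, -0.27, 0, 0, 0, -0.25, -0.25, -0.27, 0, 0, 0]
  grip: 1

```text
t: 18.8
tool_pos: [0.6504, -0.3676, 0.2802]
tool_rot: [-0.45, -3.108, -0.002]
contact_force: [-0.0, 0.0, 0.0]
opening: 0.0853
grip_force: 0.0
```

```bash
python3 - <<'E'
from meas import *
cap('f')
a=cv2.imread('pics/f_scene.png')[120:280,250:450]; b=cv2.imread('pics/f_top.png')[140:260,260:410]
a=cv2.resize(a,(500,400));b=cv2.resize(b,(500,400)); cv2.imwrite('pics/crop6.png',cv2.resize(np.hstack([a,b]),None,fx=.79,fy=.79))
for n,r_ in(("top",(300,375,160,250)),("scene",(290,400,170,260))):
    im=cv2.imread(f"pics/f_{n}.png").astype(int); P=pts(n,np.load(f"pics/f_{n}.npy")); z=P[...,2]
    m=roi(im,*r_)&(z>.05)&(z<.07); print(n,"bar top z",m.sum(),np.percentile(z[m],[10,50,90]),rectw(n,big(m),.06))
    b,g,r=im[...,0],im[...,1],im[...,2]; m=(b>r+40)&(b>g+25)&roi(im,*r_); print("blue",m.sum(),np.percentile(z[m],[50,95]) if m.any() else 0)
print(ctrl.get_obs()["tool_pos"],ctrl.get_obs()["contact_force"])
E
```

```text
top bar top z 906 [0.05744206 0.06052463 0.06413205] (array([ 551.0255127 , -181.75143433]), (168.7806854248047, 49.98490905761719), 163.67184448242188)
blue 13 [0.03714896 0.04145037]
scene bar top z 998 [0.05457815 0.0606451  0.06422096] (array([ 545.48651123, -184.95504761]), (176.35516357421875, 56.52014923095703), 163.62317657470703)
blue 183 [0.03047482 0.0407178 ]
[ 0.65038663 -0.36686227  0.28085317] [ 0.39543726 -0.03831631  0.51979773]
```

View pics/crop6.png

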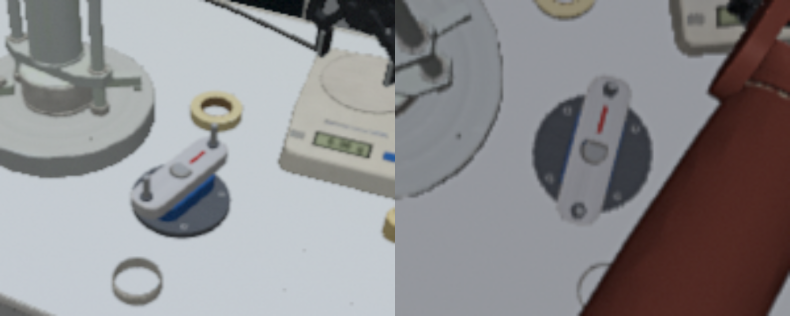

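The guide bar's top is at 60 mm, as it should be when home. It is level and keyed over the post (top crop (594,150)), the spacer is beneath it, and the gripper is clear.

```bash
python3 -c "
from station import ctrl; print(ctrl.finish_job())"
```

```text
the job is handed in; nothing more can be done
None
```

The spacer and guide bar are both keyed on the post, fully down and released (tops measured at 38 mm and 60 mm), and the job was handed in at about 19 s; the hand-in returned no verdict.

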